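# Butt the round pillar base against the sprung stop

## Robot

A 7-joint arm with a two-finger parallel gripper is mounted at the origin on the work surface. World frame = base frame: x ahead of the robot, y to its left, z up, the work surface at z = 0. Lengths are in m, angles in rad, forces in N, time in s.
With the tool pointing down it reaches from about 0.4 to 0.85 m from the base axis. Payload 6.9 kg.
Tool frame: the origin (TCP) lies midway between the tips of the shut fingers; the grasp point (between the pads) lies behind it (ctrl.pinch_z is the z of the grasp point in the tool frame, in m); z points along the fingers, y is the direction in which the jaws open and shut (so a half turn about z gives the same grasp; the last joint's range is limited). The gripper opens to 85 mm and grips with 20 to 120 N. Pads are 22 mm wide; open, the fingers measure 114 mm over their backs; the gripper's body (76 mm by 85 mm) begins 54 mm behind the grasp point. The pads swing forward as they close: fully open they stand 13 mm farther back than shut.
Start: joints at [1.377, 0.507, -0.238, 1.5, 0.126, 1.149, -0.155], TCP at [0.185, -0.597, 0.231] pointing down, gripper open.
Joint ranges: [-3.08, 3.08], [-0.24, 2.05], [-1.43, 1.35], [0, 2.5], [-1.52, 4.66], [0.17, 1.96], [-2.89, 2.89]. Speed limits (rad/s): [2.39, 2.39, 3.14, 3.14, 3.14, 3.14, 3.14].

## Interface

Orientations are given as a unit quaternion [w, x, y, z].
In Python, from station import ctrl, get_state, vision, ticket, models gives the robot as it stands. Calls block until the motion is done:
- ctrl.movep(position, orientation): joint-space move of the TCP to a pose.
- ctrl.movel(position, frame=None, max_speed=0.15): straight line of the TCP; frame=None keeps the orientation; max_speed is the mean speed in m/s.
- ctrl.set_joints(angles): joint-space move.
- ctrl.ungrasp() and ctrl.close_gripper(force=None): open the fingers fully, or close them until they stop; force is the grip in N (None keeps the last).
- ctrl.pause(seconds).
- ctrl.ik(position, orientation): joint angles nearest the present ones, or None.
- get_state(): the state.
- vision.grab_frame(name): name is "scene" or "side" or "wrist"; returns (picture, depth): 420x560x3 uint8, blue, green, red; 420x560 float32, m along the optical axis (not along the pixel's ray), 0 where there is no reading.
- vision.camera_info(name): a dict with "mtx" (3x3 intrinsics, pixels), "dist_coeffs" ([k1, k2, p1, p2, k3] as OpenCV has them; the pictures are not rectified), "R" (3x3) and "t" (3): a world point X has camera coordinates R X + t; the wrist camera has in their place "hand_eye" (4x4, takes a point from camera to tool coordinates, whose origin is the TCP and whose axes are the flange's). Camera axes: x right, y down, z forward; pixel columns grow to the right and rows downward; lengths in m; the calibration is good to about 2 mm. A picture is of the moment at which its call begins: read the wrist's pose just before it. camera_info takes no time and is no camera call.
A pose or a line that the arm cannot do raises ctrl.Unreachable and nothing moves.
- ticket.close_job(): hands the job in, once; it reports no verdict.
Trained networks look in the newest picture that a camera, given by its name, has taken for a name from the list of things; names that differ only in an ending like _2 or _b are one class to them, and where a whole thing is asked for, a point or a joint stands for the part that bears it (a point fixed in the world has none). Each returns a list of dicts, best first, with "p" (0 to 1); they miss things now and then, are a little off and sometimes report something else, mostly with a low value. They report only what shows in the picture. A call takes as long as a camera call. They do not tell look-alikes from the thing itself.
- models.recognise(camera, target): "point" ([column, row] in pixels, amid what is visible of it).
- models.masks_of(camera, target): "mask" (420x560 bool, what is visible of it) and "point" ([column, row] in pixels, amid what is visible of it).
The state is a dict: "time": time; "qpos": joint angles; "qd": joint speeds; "tau": joint torques, N m; "tcp_pos": TCP position; "eef_rot": TCP orientation; "contact_force": force on the tool from outside, world axes, zero at the start; "wrist_torque": the same for the moment, N m; "width": finger opening in m.
Only numpy, scipy, OpenCV 4.12 (cv2) and the standard library are available. Lean on these libraries where they do the work, as an engineer would, in place of code of your own. Each camera call takes 0.05 s, during which the arm holds its last target.

## Task

Push the round grey clay pillar base against the wooden batten, then slide it along the batten, always touching or nearly touching it, until it presses firmly into the sprung felt pad of the end stop; it is fragile, so never press the pad hard (about 8 N is right, 15 N is too much) and neither lift nor tip the base. Then stand the knobbed steel weight right behind the base, touching it or a few millimetres off, on the side away from the stop, so that the base stays snug on the pad. Leave everything else on the bench alone.

Things in the scene. Friction and masses are not known exactly. Their poses are not given: they have to be found in the camera images.
- batten: Fixed straight, waxed (slippery) wooden batten on the bench, 620 mm long (its y axis), 30 mm wide (x), 36 mm high. Origin: centre of its underside. The working face is towards the robot, at x = -15 mm. The pillar base travels along the batten's -y; it touches the batten when the centre of the base is at x = -65 mm in this frame.
- stop: Fixed wooden end-stop block on the robot's side of the batten near its -y end, yaw as the batten: 90 mm (x) x 40 mm (y) x 60 mm high. Origin: centre of the block's underside, at x = -65 mm in the batten's frame. Two steel rods from its +y face carry the sprung pad.
- stop_front (a point): Centre of the block's +y face. In front of it stands a felt-faced pad facing +y, 70 mm wide, 8 to 52 mm above the bench. How far out the pad is set differs each time and is NOT measured: its felt face is 38 to 68 mm in +y from this point; find it by touch or sight. It is sprung: it yields along -y at 1.5 N per mm from first touch for 12 mm, then is solid. Pressing it firmly: 4 N or more.
- drum_c (a point): Centre, half-way up (27.5 mm above the bench), of the grey fired-clay pillar base: a solid disc 100 mm in diameter (sides vertical up to 44 mm, then chamfered), 55 mm high, 0.55 to 0.85 kg, flat on the bench, too wide to grip. Starts 15 to 45 mm off the batten near its +y end. Sliding it takes roughly 3 to 8 N, different each time.
- weight_c (a point): Centre, half-way up (33 mm above the bench), of the steel weight: a cylinder 50 mm in diameter and 40 mm high with a round knob on top, 24 mm in diameter, from 46 to 66 mm above the bench; mass about 0.55 kg. Grip it by the knob from above.
- tin: Bystander, leave alone: low round aluminium tin, 58 mm across, 30 mm high, near the weight. Origin: centre of its underside.
- blower: Bystander, leave alone: dark red rubber-bulb shaped blower, 54 mm across, 95 mm high, standing. Origin: centre of its underside.
- mug: Bystander, leave alone: white mug, 80 mm across, 80 mm high. Origin: centre of its underside.
- bottle: Bystander, leave alone: brown bottle, 70 mm across, 170 mm high. Origin: centre of its underside.
- basin: Bystander, leave alone: pale green wash basin, 220 mm across, 75 mm high. Origin: centre of its underside.
- brush: Bystander, leave alone: brush lying flat near the bench's right side.
- sherd: Bystander, leave alone: terracotta sherd 70 x 45 x 18 mm beyond the batten. Origin: centre of its underside.
- pot: Bystander, leave alone: dark brown-red pot, 90 mm across, 70 mm high, beyond the batten. Origin: centre of its underside.
Things that resemble listed ones, but are neither listed nor needed, are in the scene too. What is shaped like the part that bears drum_c but blue or orange is not meant.

How it is judged:
On the way, in this order (a step that is already met when the one before it is completed fails the run):
1. the base is against the batten (gap under 3 mm), still in the batten's +y part (x of drum_c in the frame of batten above -0.068 m and y of drum_c in the frame of batten above 0.06 m), for 0.2 s.
2. the base presses the sprung pad with at least 4 N, against the batten (gap under 5 mm) (contact force between drum and stop above 4 N and x of drum_c in the frame of batten above -0.07 m), for 0.3 s.
At the end, for the whole second after the job is handed in: The base stands flat, at rest, within 5 mm of the batten, still touching the pad (over 0.3 N); the weight stands upright on the bench, at rest, behind the base: gap under 10 mm, its centre at most 30 mm further from the batten than that of a base touching it (contact force between drum and stop above 0.3 N and x of drum_c in the frame of batten above -0.07 m and linear speed of each of drum, weight below 0.01 m/s and angle between each of drum, weight's own z axis and vertical below 0.05 rad and horizontal distance between weight_c and drum_c below 0.085 m and x of weight_c in the frame of batten above -0.095 m and height (world z) of weight_c below 0.037 m).
It fails at once if the base presses the stop with more than 15 N (contact force between drum and stop above 15 N).
It fails at once if the base wanders more than 12 mm off the batten once on its way (past y = 80 mm in the batten's frame) (y of drum_c in the frame of batten below 0.08 m and x of drum_c in the frame of batten below -0.077 m).
It fails at once if the base is lifted or tipped (angle between drum's own z axis and vertical above 0.2 rad or height (world z) of drum_c above 0.04 m).
It fails at once if a bystander is moved more than 20 mm (distance of any of tin, blower, mug, bottle, basin, brush, sherd, pot from where it was at the start of the episode above 0.02 m).
It also fails if it takes over 72 s, if anything falls off the work surface, if the arm or the gripper's body presses on something with over 40 N, if the wrist force passes 120 N, or if a joint passes its speed limit or range.

## Working session

There is one attempt and no reset: what is moved stays moved. The work goes in short steps, each a Python script; the robot and the scene stay as the last script left them, time stands still between calls to the robot, and variables do not carry over. Pictures are saved under pics/ and viewed, and the job is handed in when it is done.

```bash
ls; mkdir -p pics; python3 - <<'E'
from station import ctrl, get_state, vision, ticket, models
import cv2
s=get_state();print(s["time"],s["tcp_pos"],s["eef_rot"],s["contact_force"],s["width"],ctrl.pinch_z)
for n in ("scene","side"):
    i,d=vision.grab_frame(n);cv2.imwrite(f"pics/{n}0.png",i)
    c=vision.camera_info(n);print(n,c)
    for t in ("batten","stop","drum_c","weight_c","tin","blower","mug","bottle","basin"):
        print(t,[(round(r["p"],2),[round(v) for v in r["point"]]) for r in models.recognise(n,t)][:5])
print(vision.camera_info("wrist"))
print(get_state()["time"])
E
```

```text
pics
0.0 [ 0.18433961 -0.59665488  0.23042716] [-8.93965774e-04  9.88783863e-01  1.49350749e-01 -1.65479825e-04] [ 0.95093327  0.77023309 -0.01191866] 0.08557566525408856 -0.0187
scene {'mtx': array([[408.49658126,   0.        , 277.95298386],
       [  0.        , 408.49658126, 215.73370208],
       [  0.        ,   0.        ,   1.        ]]), 'dist_coeffs': array([-0.12093775,  0.        ,  0.        ,  0.        ,  0.        ]), 'R': array([[-0.64250961,  0.76612143, -0.01547112],
       [ 0.54211825,  0.44019434, -0.71577702],
       [-0.54156182, -0.46828079, -0.6981575 ]]), 't': array([ 0.35911703, -0.28011211,  1.76308757])}
batten [(0.73, [266, 237])]
stop [(0.6, [235, 197])]
drum_c [(0.83, [312, 240]), (0.82, [356, 222]), (0.79, [334, 205])]
weight_c [(0.49, [261, 189])]
tin [(0.53, [287, 201])]
blower [(0.46, [388, 247])]
mug [(0.57, [203, 163])]
bottle [(0.69, [172, 173])]
basin [(0.43, [252, 275])]
side {'mtx': array([[476.74459468,   0.        , 276.50791275],
       [  0.        , 476.74459468, 213.73408875],
       [  0.        ,   0.        ,   1.        ]]), 'dist_c
[... 510 characters left out ...]
32, 186])]
mug [(0.61, [327, 157])]
bottle [(0.91, [288, 146])]
basin [(0.64, [245, 312])]
{'mtx': array([[324.97913817,   0.        , 284.81228878],
       [  0.        , 324.97913817, 210.18200227],
       [  0.        ,   0.        ,   1.        ]]), 'dist_coeffs': array([-0.06182946,  0.        ,  0.        ,  0.        ,  0.        ]), 'hand_eye': array([[ 1.83046921e-03, -9.51655544e-01, -3.07161807e-01,
         7.92524288e-02],
       [ 9.99998168e-01,  1.91399893e-03,  2.92945215e-05,
        -9.12885702e-04],
       [ 5.60029078e-04, -3.07161298e-01,  9.51657304e-01,
        -1.43102823e-01],
       [ 0.00000000e+00,  0.00000000e+00,  0.00000000e+00,
         1.00000000e+00]])}
1.0
```

View pics/scene0.png

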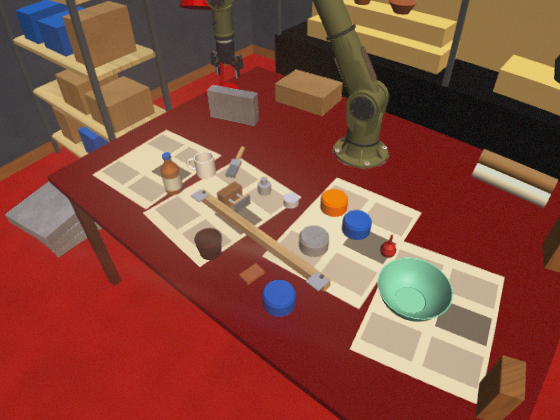

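View pics/side0.png

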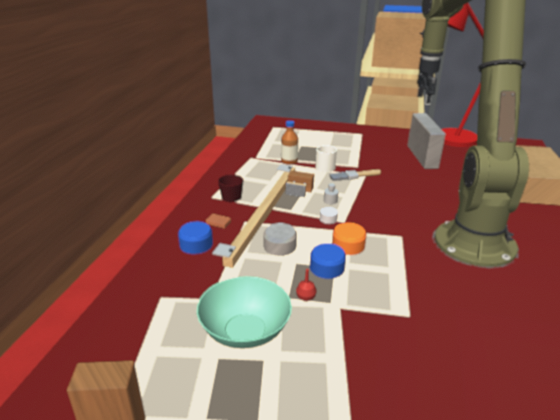

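Both views agree. The grey base is at scene (313,240) / side (279,237). The look-alikes are blue discs at scene (356,223) and (279,297) and an orange one at (334,203). The weight is at scene (264,186) and the tin at (291,201). Next: localise these and check a crop.

```bash
cat > h.py <<'E'
from station import ctrl, get_state, vision, ticket, models
import cv2, numpy as np
from scipy.spatial.transform import Rotation as Ro
def cam(n):
    c=vision.camera_info(n)
    if n=="wrist":
        s=get_state(); q=np.array(s["eef_rot"]); T=np.eye(4); T[:3,:3]=Ro.from_quat(q[[1,2,3,0]]).as_matrix(); T[:3,3]=s["tcp_pos"]
        M=np.linalg.inv(T@c["hand_eye"]); R,t=M[:3,:3],M[:3,3]
    else: R,t=c["R"],c["t"]
    return c["mtx"],c["dist_coeffs"],R,t
def cloud(C,d,mask):
    K,D,R,t=C; v,u=np.nonzero(mask&(d>0))
    p=cv2.undistortPoints(np.stack([u,v],1).astype(float)[:,None],K,D)[:,0]
    z=d[v,u]; X=np.c_[p*z[:,None],z]
    return (X-t)@R
def plane(C,uv,z):
    K,D,R,t=C; p=cv2.undistortPoints(np.array(uv,float).reshape(-1,1,2),K,D)[:,0]
    r=np.c_[p,np.ones(len(p))]@R; o=-R.T@t
    return o+r*((z-o[2])/r[:,2])[:,None]
def proj(C,X):
    K,D,R,t=C; return cv2.projectPoints(np.array(X,float).reshape(-1,3),cv2.Rodrigues(R)[0],t,K,D)[0][:,0]
E
python3 - <<'E'
from h import *
for n in ("scene","side"):
    C=cam(n); i,d=vision.grab_frame(n)
    if n=="scene": cv2.imwrite("pics/crop_scene.png",cv2.resize(i[150:310,180:400],None,fx=3.5,fy=3.5,interpolation=cv2.INTER_CUBIC))
    else: cv2.imwrite("pics/crop_side.png",cv2.resize(i[150:310,180:380],None,fx=3.7,fy=3.7,interpolation=cv2.INTER_CUBIC))
    np.save(f"{n}_d.npy",d)
    for t in ("batten","stop","drum_c","weight_c","tin","blower","mug","basin","bottle","sherd","pot","brush"):
        for r in models.masks_of(n,t)[:3]:
            P=cloud(C,d,r["mask"]); 
            if len(P)<5: continue
            if t in("batten",) : np.save(f"{n}_{t}.npy",P)
            m=cv2.erode(r["mask"].astype(np.uint8),np.ones((3,3)))>0
            col=i[r["mask"]].mean(0).astype(int)
            # top cluster
            zt=np.percentile(P[:,2],95); top=P[P[:,2]>zt-.008]
            print(n,t,round(r["p"],2),np.round(r["point"]),col,"med",np.round(np.median(P,0),3),"top mid",np.round((top.min(0)+top.max(0))/2,3),"ext",np.round(np.percentile(P,98,axis=0)-np.percentile(P,2,axis=0),3),len(P))
    
print(get_state()["time"])
E
```

```text
scene batten 0.65 [266. 241.] [110 143 173] med [0.675 0.05  0.036] top mid [ 0.681 -0.008  0.043] ext [0.092 0.601 0.043] 2217
scene stop 0.66 [234. 198.] [ 86 112 144] med [ 0.592 -0.193  0.047] top mid [ 0.584 -0.186  0.061] ext [0.092 0.094 0.063] 620
scene drum_c 0.86 [355. 222.] [164  90  54] med [0.437 0.242 0.053] top mid [0.42  0.236 0.056] ext [0.085 0.087 0.052] 689
scene drum_c 0.81 [311. 238.] [133 141 153] med [0.586 0.174 0.053] top mid [0.571 0.165 0.056] ext [0.094 0.094 0.059] 831
scene drum_c 0.68 [277. 298.] [166  88  58] med [0.831 0.232 0.054] top mid [0.821 0.222 0.056] ext [0.085 0.084 0.051] 957
scene weight_c 0.53 [262. 188.] [139 147 159] med [ 0.474 -0.142  0.038] top mid [ 0.466 -0.149  0.066] ext [0.071 0.043 0.066] 198
scene weight_c 0.38 [313. 239.] [132 139 150] med [0.588 0.175 0.053] top mid [0.571 0.167 0.056] ext [0.086 0.085 0.052] 771
scene tin 0.56 [288. 200.] [178 179 192] med [ 0.461 -0.024  0.029] top mid [ 0.455 -0.029  0.031] ext [0.058 0.063 0.035] 218
scene blower 0.58 [387. 249.] [ 42  52 153] med [0.46  0.381 0.043] top mid [0.452 0.37
[... 2229 characters left out ...]
.384  0.055] top mid [ 0.525 -0.411  0.079] ext [0.075 0.084 0.077] 497
side basin 0.62 [244. 312.] [181 206 146] med [0.575 0.491 0.036] top mid [0.565 0.523 0.073] ext [0.194 0.205 0.072] 5290
side bottle 0.75 [290. 146.] [114 140 172] med [ 0.672 -0.408  0.079] top mid [ 0.676 -0.426  0.16 ] ext [0.064 0.04  0.161] 586
side sherd 0.75 [220. 220.] [ 72 101 169] med [0.789 0.1   0.017] top mid [0.791 0.092 0.019] ext [0.07  0.077 0.023] 269
side pot 0.86 [233. 186.] [36 36 73] med [ 0.803 -0.063  0.048] top mid [ 0.807 -0.083  0.068] ext [0.08  0.088 0.069] 590
side brush 0.52 [348. 175.] [147 157 163] med [ 0.424 -0.338  0.017] top mid [ 0.406 -0.346  0.02 ] ext [0.16  0.096 0.02 ] 280
2.3
```

View pics/crop_scene.png

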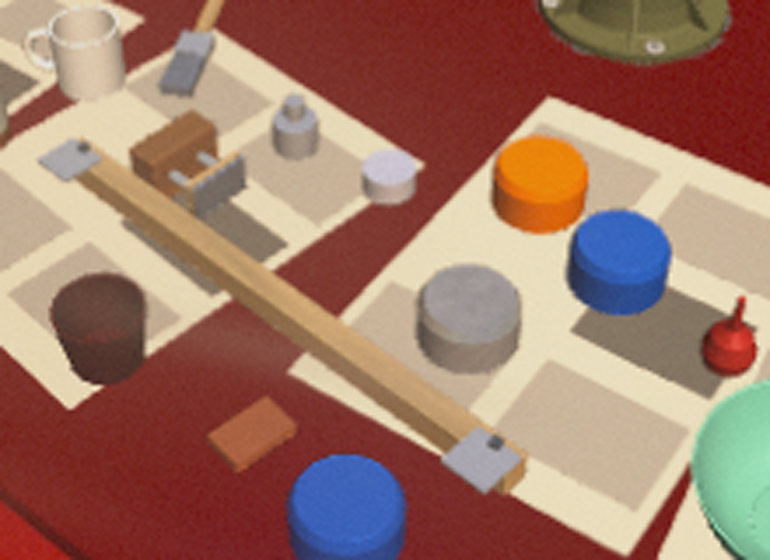

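View pics/crop_side.png

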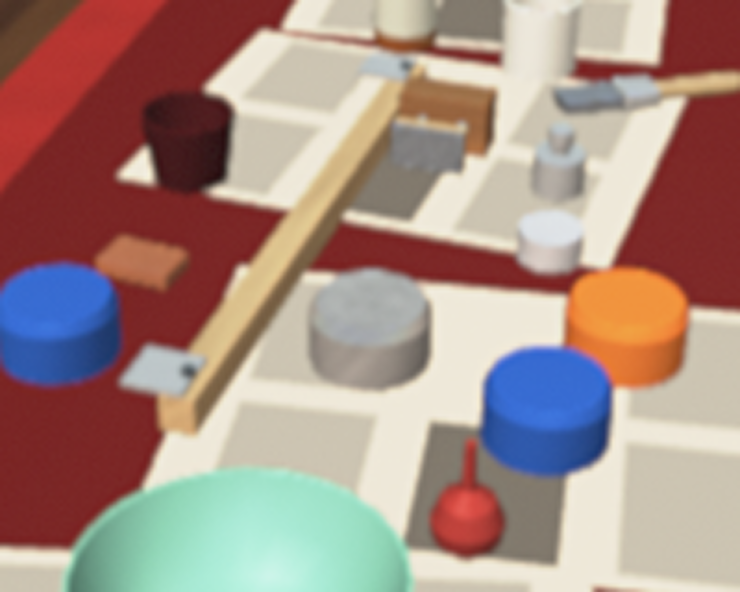

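```bash
python3 - <<'E'
import numpy as np
for n in("scene","side"):
    P=np.load(f"{n}_batten.npy"); T=P[abs(P[:,2]-.036)<.004]
    c=np.median(T[:,:2],0)
    for _ in range(6):
        A=T[:,:2]-c; u,s,v=np.linalg.svd(A-A.mean(0),full_matrices=False); d=v[0]*np.sign(v[0][1]); nn=np.array([d[1],-d[0]])
        c=T[:,:2].mean(0); r=(T[:,:2]-c)@nn; T=T[abs(r-np.median(r))<.02]
    r=(T[:,:2]-c)@nn; l=(T[:,:2]-c)@d
    print(n,"dir",d,"yaw",np.degrees(np.arctan2(-d[0],d[1])),"nx",nn,"across",np.percentile(r,[0,2,50,98,100]),"mid",c+nn*(np.percentile(r,[2,98]).mean()), "ends",c+d*l.min(),c+d*l.max(), len(T))
E
```

```text
scene dir [0.07472938 0.99720385] yaw -4.285673526248495 nx [ 0.99720385 -0.07472938] across [-0.01783126 -0.01593832  0.00011291  0.01524172  0.02002786] mid [0.66912909 0.03083894] ends [ 0.64354834 -0.31517643] [0.68988721 0.30317874] 1070
side dir [0.9918789  0.12718585] yaw -82.69299629349236 nx [ 0.12718585 -0.9918789 ] across [-0.0126367  -0.01188534 -0.00198614  0.01276795  0.0147834 ] mid [ 0.51984063 -0.38212012] ends [ 0.48696715 -0.38589048] [ 0.55732448 -0.37686875] 33
```

The crops confirm the choice: the grey disc is the base, and the pad is the grey plate on two rods in front of the brown stop. I'll refine the batten, drum and pad positions from both cameras' depth.

```bash
python3 - <<'E'
from h import *
from scipy.optimize import least_squares
res={}
for n in("scene","side"):
    d=np.load(f"{n}_d.npy"); C=cam(n); P=cloud(C,d,np.ones_like(d,bool))
    y0=np.array([0.0747,0.9972])
    B=P[(abs(P[:,2]-.036)<.005)]; m0=np.array([.668,.03])
    rx=(B[:,:2]-m0)@[y0[1],-y0[0]]; ry=(B[:,:2]-m0)@y0
    B=B[(abs(rx)<.028)&(ry>-.25)&(ry<.2)]; 
    # bin mid edges
    ry=(B[:,:2]-m0)@y0; rx=(B[:,:2]-m0)@[y0[1],-y0[0]]
    L=[]
    for b in np.arange(-.25,.2,.025):
        k=(ry>=b)&(ry<b+.025)
        if k.sum()>8: L.append((b+.0125,*np.percentile(rx[k],[3,97])))
    L=np.array(L); pl=np.polyfit(L[:,0],L[:,1:].mean(1),1)
    print(n,"slope",pl,"width",np.median(L[:,2]-L[:,1]))
    # frame
    dd=y0+pl[0]*np.array([y0[1],-y0[0]]); dd/=np.linalg.norm(dd); nn=np.array([dd[1],-dd[0]]); c=m0+pl[1]*np.array([y0[1],-y0[0]])
    F=lambda X:np.c_[(X[:,:2]-c)@nn,(X[:,:2]-c)@dd,X[:,2]]
    print(" c",c,"d",dd)
    Q=F(P)
    k=(abs(Q[:,0])<.01)&(Q[:,2]>.03)&(Q[:,2]<.045)&(abs(Q[:,1])<.5); print(" ends y",np.percentile(Q[k,1],[0,1,99,100]))
    for nm,r0 in(("drum",(.570,.167)),):
        k=(np.hypot(P[:,0]-r0[0],P[:,1]-r0[1])<.065)&(P[:,2]>.02); X=P[k]
        t=X[X[:,2]>.050]; 
        s=X[(X[:,2]<.042)]
        f=lambda v:np.hypot(s[:,0]-v[0],s[:,1]-v[1])-.05
        o=least_squares(f,r0,loss="soft_l1",f_scale=.002)
        mm=(t[:,:2].min(0)+t[:,:2].max(0))/2
        print(" drum side-fit",o.x,len(s),"top",mm,"ext",np.ptp(t[:,:2],axis=0),"in batten",F(np.array([[*o.x,0],[*mm,0]]))[:,:2])
    k=(Q[:,0]<-.02)&(Q[:,0]>-.12)&(Q[:,1]>-.30)&(Q[:,1]<-.08)&(Q[:,2]>.008); S=Q[k]
    t=S[S[:,2]>.055]; print(" stop top x",np.percentile(t[:,0],[2,98]),"y",np.percentile(t[:,1],[2,98]),len(t))
    h,e=np.histogram(S[:,1],bins=np.arange(-.30,-.08,.005)); 
    for a,b in zip(e,h):
        if b: 
            kk=(S[:,1]>=a)&(S[:,1]<a+.005); print("  ",round(a,3),b,np.round(np.percentile(S[kk,2],[5,50,95]),3),np.round(np.percentile(S[kk,0],[5,95]),3))
E
```

```text
scene slope [0.00450883 0.00071615] width 0.029229804067069598
 c [0.66871414 0.0299465 ] d [0.07919588 0.99685907]
 ends y [-0.34850826 -0.33568578  0.27282088  0.27438571]
 drum side-fit [0.56971008 0.16283923] 130 top [0.57104917 0.16546234] ext [0.09465363 0.0942671 ] in batten [[-0.10921766  0.1246346 ]
 [-0.10809051  0.12735552]]
 stop top x [-0.10749226 -0.02089451] y [-0.26775408 -0.17828417] 199
   -0.275 1 [0.059 0.059 0.059] [-0.107 -0.107]
   -0.27 14 [0.056 0.06  0.063] [-0.1   -0.024]
   -0.265 20 [0.033 0.062 0.065] [-0.096 -0.02 ]
   -0.26 33 [0.039 0.061 0.065] [-0.105 -0.022]
   -0.255 23 [0.039 0.06  0.065] [-0.1   -0.021]
   -0.25 23 [0.041 0.061 0.064] [-0.103 -0.024]
   -0.245 25 [0.04  0.061 0.064] [-0.102 -0.021]
   -0.24 27 [0.051 0.061 0.065] [-0.102 -0.022]
   -0.235 72 [0.014 0.048 0.062] [-0.105 -0.032]
   -0.23 115 [0.015 0.039 0.061] [-0.105 -0.026]
   -0.225 9 [0.021 0.035 0.044] [-0.091 -0.042]
   -0.22 6 [0.028 0.035 0.039] [-0.085 -0.043]
   -0.215 8 [0.031 0.036 0.041] [-0.086 -0.041]
   -0.21 5 [0.031 0.036 0.041] [-0.085 -0.04 ]
   -0.205 1 [0.04
[... 987 characters left out ...]
  0.063] [-0.108 -0.031]
   -0.25 20 [0.013 0.061 0.064] [-0.107 -0.025]
   -0.245 24 [0.029 0.06  0.063] [-0.107 -0.024]
   -0.24 22 [0.032 0.056 0.062] [-0.108 -0.025]
   -0.235 84 [0.015 0.046 0.062] [-0.106 -0.027]
   -0.23 104 [0.019 0.046 0.062] [-0.103 -0.024]
   -0.225 27 [0.022 0.044 0.062] [-0.098 -0.024]
   -0.22 3 [0.044 0.045 0.057] [-0.052 -0.03 ]
   -0.2 1 [0.048 0.048 0.048] [-0.086 -0.086]
   -0.195 2 [0.049 0.05  0.051] [-0.093 -0.06 ]
   -0.19 12 [0.02  0.052 0.053] [-0.097 -0.043]
   -0.185 21 [0.011 0.049 0.055] [-0.098 -0.035]
   -0.18 96 [0.011 0.032 0.053] [-0.096 -0.03 ]
   -0.175 106 [0.014 0.034 0.054] [-0.096 -0.034]
   -0.17 16 [0.015 0.04  0.056] [-0.092 -0.035]
```

```bash
cat >> h.py <<'E'
c0=np.array([.6668,.0301]); yaw=-np.arctan2(.0765,.9971); dv=np.array([-np.sin(yaw),np.cos(yaw)]); nv=np.array([dv[1],-dv[0]])
def W(x,y,z): return np.array([*(c0+nv*x+dv*y),z])
def Bf(p): p=np.asarray(p)[:2]-c0; return np.array([p@nv,p@dv])
def Q(deg): a=yaw+np.radians(deg); return np.array([0,np.cos(a/2),np.sin(a/2),0])
def fb(): # force in batten frame
    s=get_state(); f=np.asarray(s["contact_force"]); return np.array([f[:2]@nv,f[:2]@dv,f[2]]),s
E
python3 - <<'E'
from h import *
ctrl.close_gripper(force=40)
q=ctrl.ik(W(-.195,.126,.12),Q(0)); print(q)
ctrl.movep(W(-.195,.126,.12),Q(0)); print(get_state()["time"])
for p,a in((W(-.05,.22,.02),-70),(W(-.06,-.05,.02),-70),(W(-.07,-.05,.04),-90),(W(-.07,-.05,.04),90),(W(-.2,-.17,.04),0)): print(ctrl.ik(p,Q(a)))
ctrl.movel(W(-.195,.126,.02),max_speed=.15)
f,s=fb(); print(s["time"],f,s["tcp_pos"],Bf(s["tcp_pos"]),s["width"])
E
```

```text
[ 0.0402724   0.51415775 -0.63394934  1.94520539  0.41261841  0.81312852
 -2.46872091]
5.9833
[-0.71260842  0.86635671  0.55448112  1.56691879 -0.55289376  0.86938721
 -2.82133201]
[-0.11275826  0.71085284  0.15836498  1.79625997 -0.17136262  0.64778565
 -2.72428436]
[-0.34975472  0.73589353  0.55445943  1.81368154 -0.54554214  0.74924245
 -2.71937531]
[ 0.54129657  0.85314908 -0.98160435  1.80176858  0.85534422  0.97875265
 -0.88338377]
[ 0.58707677  0.58621926 -0.55083139  2.12610462  0.56244097  0.57399315
 -2.02008918]
6.8 [-0.56686812  0.2493984   0.70514913] [0.48237935 0.17089098 0.02052041] [-0.19465044  0.12627068] -0.00016231033061679442
```

```bash
python3 - <<'E'
from h import *
x=-.195; base,_=fb()
y=.126
ctrl.movel(W(-.180,y,.02),max_speed=.1); x=-.18
ctrl.movel(W(-.135,y,.02),max_speed=.06); x=-.135; f,s=fb(); print(s["time"],Bf(s["tcp_pos"]),f-base)
while x<-.118:
    x+=.003; ctrl.movel(W(x,y,.02),max_speed=.04); f,s=fb(); print(round(s["time"],2),x,Bf(s["tcp_pos"])[0].round(4),(f-base).round(1))
    if -(f-base)[0]>12: break
for p,a in((W(-.05,.22,.02),110),(W(-.06,-.05,.02),110),(W(-.07,-.05,.04),90),(W(-.2,-.17,.04),0),(W(-.2,-.17,.04),180)): print(ctrl.ik(p,Q(a)))
E
```

```text
8.0 [-0.1345317   0.12613706] [ 0.7850126  -0.52470871 -0.63251702]
8.25 -0.132 -0.132 [-0.6  0.5  1.2]
8.5 -0.129 -0.1289 [-0.7 -0.7  0.1]
8.75 -0.126 -0.1261 [-2.5 -0.5 -0.6]
9.0 -0.123 -0.126 [-11.4  -1.2   4.1]
9.25 -0.12 -0.126 [-18.1  -0.7   9.6]
[ 0.0991078   1.00758764 -1.04153833  1.55473669  0.93320184  1.13924382
 -0.88223128]
[ 0.56506321  0.93219186 -1.05636165  1.78711308  0.95235168  1.03118147
 -0.59981832]
[ 0.54995114  0.86216313 -1.00186051  1.80166287  0.86973325  0.99190053
 -0.89586601]
[ 0.61368325  0.59468559 -0.59246469  2.12578427  0.5981577   0.58903479
 -2.05782021]
[ 0.98274857  0.93568825 -1.36174266  2.12170439  1.08277072  1.10078095
  0.54328687]
```

```bash
python3 - <<'E'
from h import *
ctrl.movel(W(-.150,.126,.02),max_speed=.15)
ctrl.movel(W(-.150,.126,.13),max_speed=.25)
ctrl.movep(W(-.086,.205,.13),Q(110)); print(get_state()["time"])
C=cam("side"); i,d=vision.grab_frame("side"); cv2.imwrite("pics/side1.png",cv2.resize(i[130:330,150:400],None,fx=3,fy=3))
P=cloud(C,d,np.ones_like(d,bool)); X=P[(np.hypot(P[:,0]-.612,P[:,1]-.163)<.07)&(P[:,2]>.048)&(P[:,2]<.062)]
b=np.array([Bf(p) for p in X]); print("drum top ctr (side)",np.median(b,0),(np.percentile(b,1,axis=0)+np.percentile(b,99,axis=0))/2)
E
```

```text
11.6
drum top ctr (side) [-0.06914937  0.14024381] [-0.0676899  0.1344545]
```

View pics/side1.png

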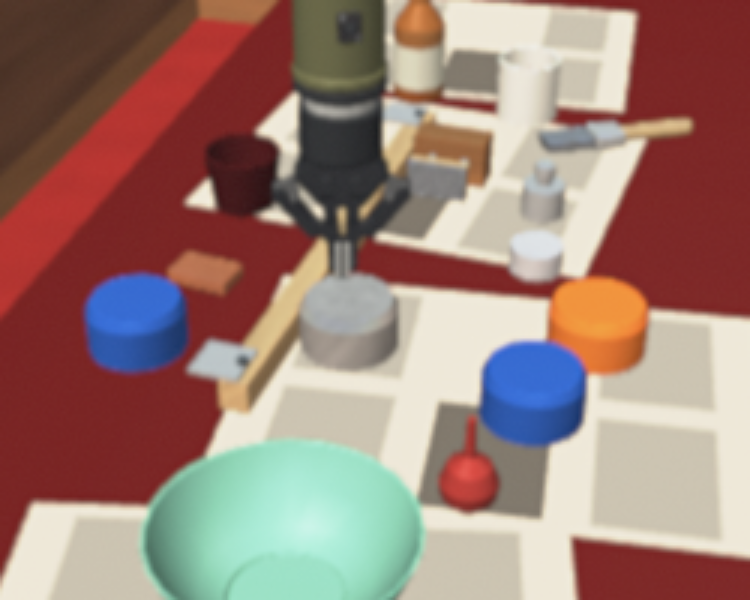

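The base is against the batten: side crop (348,320), touching the batten edge. Now descend behind it and slide.

```bash
python3 - <<'E'
from h import *
x=-.086
s=get_state(); print(Bf(s["tcp_pos"]),s["tcp_pos"],s["eef_rot"])
ctrl.movel(W(x,.205,.02),max_speed=.2); base,s=fb(); print(s["time"],base.round(2),Bf(s["tcp_pos"]))
for y,v in((.192,.06),(.17,.05),(.12,.08),(.06,.08),(.0,.08),(-.04,.08),(-.050,.05)):
    ctrl.movel(W(x,y,.02),max_speed=v); f,s=fb(); print(round(s["time"],2),y,Bf(s["tcp_pos"]).round(4),(f-base).round(1))
np.save("base.npy",base)
C=cam("side"); i,d=vision.grab_frame("side"); cv2.imwrite("pics/side2.png",cv2.resize(i[130:330,150:400],None,fx=3,fy=3))
C=cam("scene"); i,d=vision.grab_frame("scene"); cv2.imwrite("pics/scene2.png",cv2.resize(i[150:310,180:400],None,fx=3.5,fy=3.5))
E
```

```text
[-0.08630027  0.20482638] [0.59642136 0.24092796 0.12955398] [-1.14470451e-04  6.04843331e-01  7.96344376e-01 -4.07772919e-04]
12.35 [ 0.07 -0.19  0.67] [-0.08574948  0.20578474]
12.72 0.192 [-0.0854  0.1912] [ 0.3 -0.5 -0.9]
13.31 0.17 [-0.0859  0.1691] [-1.3  0.9 -0.3]
14.08 0.12 [-0.0856  0.119 ] [ 0.1  0.1 -0.4]
14.98 0.06 [-0.0857  0.0591] [ 0.7  0.4 -1.5]
15.88 0.0 [-0.0859 -0.0008] [-0.  -0.2 -0.6]
16.53 -0.04 [-0.0859 -0.0411] [-0.4 -0.4 -0.3]
16.88 -0.05 [-0.086  -0.0507] [-0.2 -0.3 -0.4]
```

View pics/side2.png

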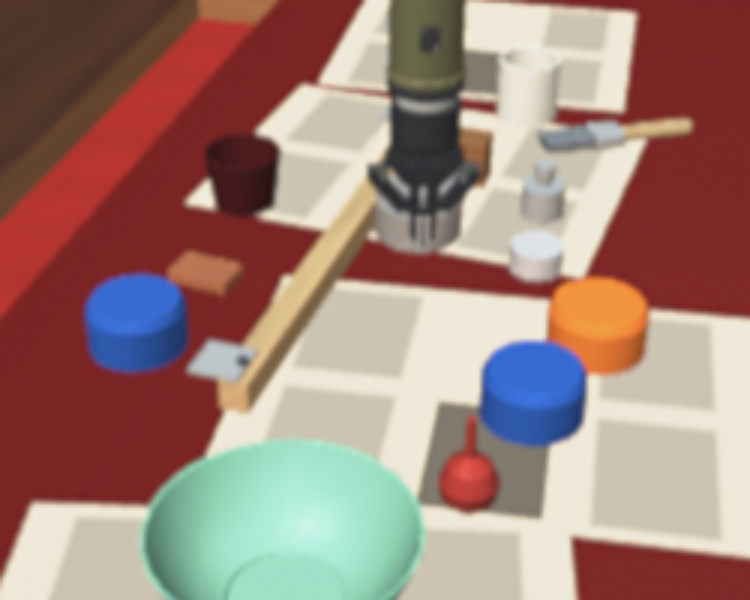

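View pics/scene2.png

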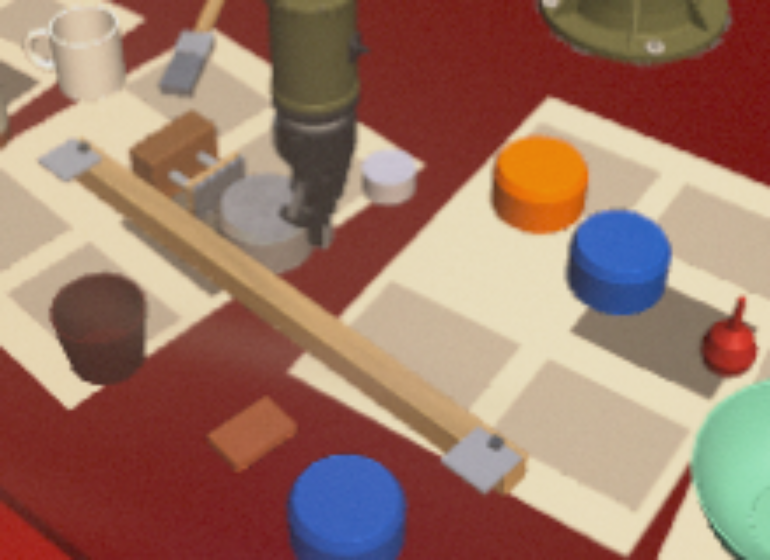

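```bash
python3 - <<'E'
from h import *
base=np.load("base.npy"); x=-.086; y=-.050
r0=None
while y>-.0685:
    y-=.002; ctrl.movel(W(x,y,.02),max_speed=.02); f,s=fb(); g=f-base
    n=np.array([.342,-.94]); print(round(s["time"],2),round(y,4),Bf(s["tcp_pos"]).round(4),g.round(1),"push",round(-(g[:2]@n),1))
    if g[1]>9: break
E
```

```text
17.23 -0.052 [-0.086  -0.0518] [-0.4  1.8 -0.9] push 1.8
17.48 -0.054 [-0.0861 -0.0537] [-1.7  2.2 -0.7] push 2.6
17.73 -0.056 [-0.0861 -0.056 ] [-1.   2.6 -0.2] push 2.8
17.98 -0.058 [-0.086  -0.0583] [-0.9  1.8  0.3] push 2.0
18.23 -0.06 [-0.086  -0.0603] [-1.5  1.7  0.3] push 2.1
18.48 -0.062 [-0.086  -0.0623] [-1.   0.8 -0.9] push 1.1
18.73 -0.064 [-0.086  -0.0643] [-0.3  2.3  0.2] push 2.3
18.98 -0.066 [-0.086  -0.0663] [-0.6  2.5  0.2] push 2.6
19.23 -0.068 [-0.086  -0.0682] [-1.2  2.3 -0.5] push 2.5
19.48 -0.07 [-0.086  -0.0698] [-1.3  4.2 -0.7] push 4.4
```

```bash
python3 - <<'E'
from h import *
base=np.load("base.npy"); x=-.086; y=-.070
def rd():
    v=[]
    for _ in range(4): ctrl.pause(.03); f,s=fb(); v.append(f-base)
    return np.mean(v,0),s
g,s=rd(); print(g.round(1))
while y>-.0765:
    y-=.001; ctrl.movel(W(x,y,.02),max_speed=.02); g,s=rd()
    print(round(s["time"],2),round(y,4),Bf(s["tcp_pos"]).round(4),g.round(1))
    if g[1]>8.5: break
E
```

```text
[-1.3  4.3 -1.1]
20.0 -0.071 [-0.086  -0.0704] [-1.3  5.2 -0.9]
20.38 -0.072 [-0.086  -0.0711] [-1.1  5.9 -1.3]
20.77 -0.073 [-0.086  -0.0718] [-0.6  6.9 -1.3]
21.15 -0.074 [-0.086  -0.0724] [-1.1  7.5 -1.8]
21.53 -0.075 [-0.086 -0.073] [-1.   8.3 -2.1]
21.92 -0.076 [-0.0861 -0.0737] [-0.8  9.2 -2.7]
```

Pad pressed about 5 mm (about 7.5 N), with a touch at TCP y ≈ -0.0685. Now release slowly, fetch the weight, and check it with the wrist camera.

```bash
python3 - <<'E'
from h import *
base=np.load("base.npy"); x=-.086
for y in(-.072,-.069,-.066,-.063):
    ctrl.movel(W(x,y,.02),max_speed=.015); f,s=fb(); print(round(s["time"],2),y,Bf(s["tcp_pos"]).round(4),(f-base).round(1))
ctrl.movel(W(x,-.04,.02),max_speed=.1)
ctrl.movel(W(x,-.04,.16),max_speed=.25)
ctrl.movep([.4645,-.147,.20],Q(0)); ctrl.ungrasp(); ctrl.pause(.1)
C=cam("wrist"); i,d=vision.grab_frame("wrist"); cv2.imwrite("pics/wrist3.png",i)
for r in models.masks_of("wrist","weight_c")[:3]:
    P=cloud(C,d,r["mask"]); t=P[P[:,2]>.055]; print(r["p"],r["point"],np.median(P,0),(t.min(0)+t.max(0))/2 if len(t) else None,np.ptp(t[:,:2],axis=0) if len(t) else 0)
C=cam("scene"); i,d=vision.grab_frame("scene"); cv2.imwrite("pics/scene3.png",cv2.resize(i[150:310,180:400],None,fx=3.5,fy=3.5))
C=cam("side"); i,d=vision.grab_frame("side"); cv2.imwrite("pics/side3.png",cv2.resize(i[130:290,200:380],None,fx=4,fy=4))
print(get_state()["time"])
E
```

```text
22.33 -0.072 [-0.0859 -0.0718] [ 0.4  5.1 -1. ]
22.68 -0.069 [-0.0859 -0.0698] [-0.5  1.3  0.3]
23.03 -0.066 [-0.086  -0.0661] [-0.1  0.6 -0.1]
23.38 -0.063 [-0.086  -0.0628] [-0.1 -0.3 -1. ]
0.7 [287.9, 187.6] [ 0.46992838 -0.14691847  0.04075932] [ 0.46355167 -0.14705066  0.06191929] [0.02359454 0.02349429]
26.7417
```

View pics/wrist3.png

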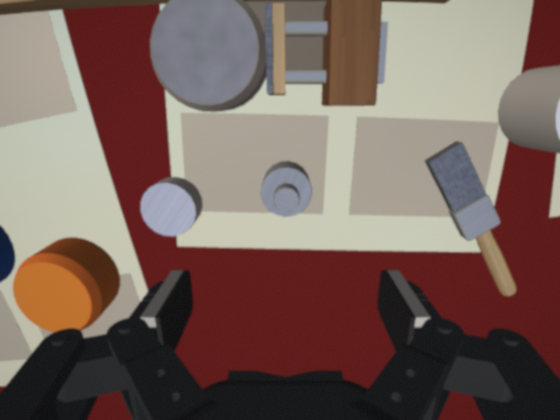

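View pics/side3.png

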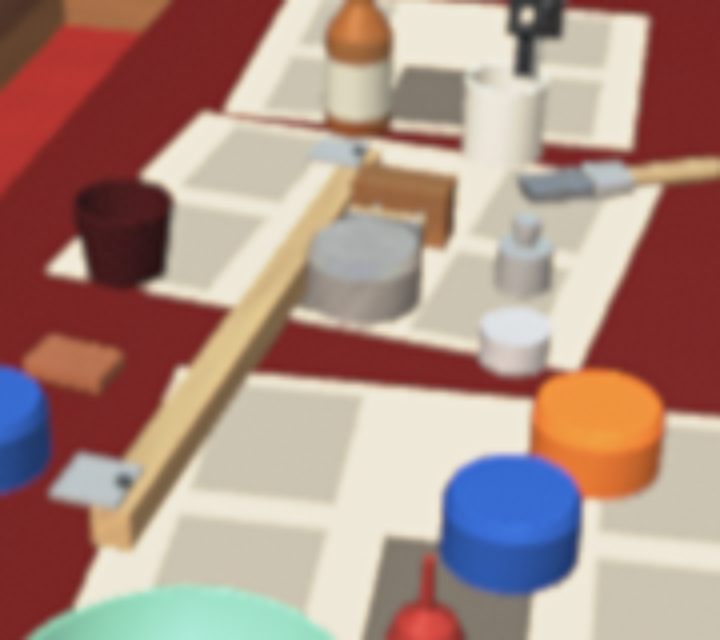

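Wrist view: base (208,52) is on the pad (270,50), the weight is at (287,190) and the tin at (170,207), all clear. Now grip the knob.

```bash
python3 - <<'E'
from h import *
p=[.4636,-.147]
ctrl.movel([*p,.10],max_speed=.25); ctrl.movel([*p,.040],max_speed=.12)
b,s=fb(); print(s["tcp_pos"],b)
ctrl.close_gripper(force=40); f,s=fb(); print(s["time"],s["width"],s["tcp_pos"],f-b)
ctrl.movel([*p,.20],max_speed=.2); f,s=fb(); print(s["time"],s["width"],f-b)
ctrl.movep(W(-.072,-.02,.17),Q(90)); f,s=fb(); print(s["time"],s["width"],Bf(s["tcp_pos"]),s["eef_rot"])
# measure drum pose from both cameras
for n in("scene","side"):
    C=cam(n); i,d=vision.grab_frame(n); cv2.imwrite(f"pics/{n}4.png",i)
    for r in models.masks_of(n,"drum_c")[:4]:
        P=cloud(C,d,r["mask"]); b2=np.array([Bf(q) for q in P]); t=b2[(P[:,2]>.049)]
        print(n,r["p"],np.round(r["point"]),"mid",(np.percentile(t,1,axis=0)+np.percentile(t,99,axis=0))/2,np.ptp(t,axis=0)) if len(t)>20 else 0
C=cam("wrist"); i,d=vision.grab_frame("wrist"); cv2.imwrite("pics/wrist4.png",i)
print(get_state()["time"])
E
```

```text
[ 0.46427947 -0.14699621  0.04084118] [ 0.70099151 -0.38706569  0.54032345]
28.5333 0.022853448579919666 [ 0.46371008 -0.14741128  0.04029894] [-1.65989146 -1.36439755  4.60600518]
29.4833 0.022082744570717194 [-1.23625354  0.62657553 -6.36537916]
30.4 0.022627439381822757 [-0.07268643 -0.02105723] [-5.38836411e-04  7.34709371e-01  6.78380636e-01 -1.25030904e-03]
scene 0.92 [279. 296.] mid [0.13754781 0.2022745 ] [0.09265378 0.09066908]
scene 0.89 [360. 224.] mid [-0.26287606  0.18661116] [0.09678846 0.09562332]
scene 0.87 [334. 202.] mid [-0.29764393  0.05761203] [0.09660776 0.0957257 ]
scene 0.81 [251. 211.] mid [-0.05719981 -0.12501352] [0.0891132  0.09253576]
side 0.86 [294. 198.] mid [-0.06652541 -0.09173186] [0.09453706 0.17266459]
side 0.72 [329. 261.] mid [-0.26843094  0.1895298 ] [0.09268593 0.09464979]
side 0.62 [350. 236.] mid [-0.30237565  0.08446618] [0.09242838 0.15550572]
30.65
```

View pics/wrist4.png

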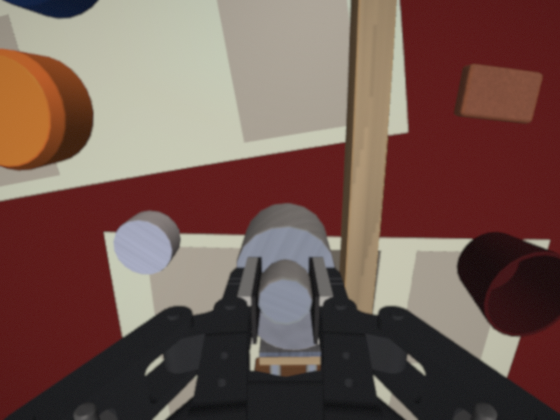

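View pics/scene4.png

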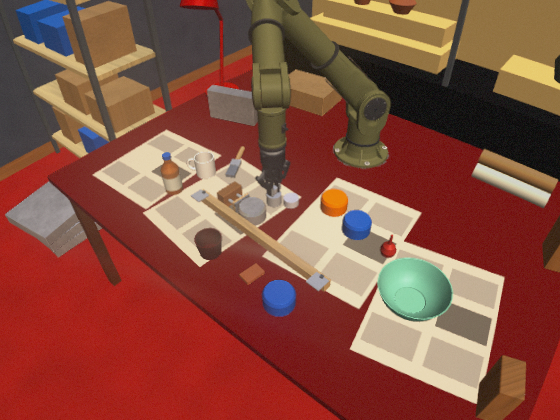

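The weight hangs straight in the grip over the batten's near side, and the base sits on the pad at scene (251,211). Lower it 10 mm behind and creep up by touch.

```bash
python3 - <<'E'
from h import *
x=-.070
ctrl.movel(W(x,-.036,.10),max_speed=.2)
ctrl.movel(W(x,-.036,.0415),max_speed=.1)
def rd():
    v=[]
    for _ in range(4): ctrl.pause(.03); f,s=fb(); v.append(f)
    return np.mean(v,0),s
b,s=rd(); print(s["time"],Bf(s["tcp_pos"]),s["tcp_pos"],b)
y=-.036
while y>-.056:
    y-=.0015; ctrl.movel(W(x,y,.0415),max_speed=.03); g,s=rd(); g=g-b; print(round(s["time"],2),round(y,4),Bf(s["tcp_pos"]).round(4),g.round(1))
    if g[1]>1.8: break
E
```

```text
32.025 [-0.07003524 -0.03582248] [ 5.94229646e-01 -2.59981725e-04  4.12065971e-02] [-0.34376155 -0.02278483 -5.92157452]
32.41 -0.0375 [-0.07   -0.0375] [ 0.2 -0.   0.5]
32.79 -0.039 [-0.07  -0.039] [ 0.7 -0.1  0.3]
33.17 -0.0405 [-0.07   -0.0405] [0.3 0.2 0.3]
33.56 -0.042 [-0.07  -0.042] [0.4 0.2 0.7]
33.94 -0.0435 [-0.07   -0.0435] [ 0.3 -0.3  0.8]
34.33 -0.045 [-0.07  -0.045] [0.9 0.1 0.3]
34.71 -0.0465 [-0.07   -0.0465] [-0.3  0.3  0.3]
35.09 -0.048 [-0.07  -0.048] [0.7 0.3 0.3]
35.48 -0.0495 [-0.07   -0.0495] [ 0.2 -0.   1.5]
35.86 -0.051 [-0.07  -0.051] [0.1 0.2 1. ]
36.24 -0.0525 [-0.07   -0.0521] [-0.1  1.9  1.3]
```

```bash
python3 - <<'E'
from h import *
x=-.070; y=-.0525
def rd():
    v=[]
    for _ in range(4): ctrl.pause(.03); f,s=fb(); v.append(f)
    return np.mean(v,0),s
b=np.array([0,0,-5.9])
for y in(-.0535,-.0545):
    ctrl.movel(W(x,y,.0415),max_speed=.02); g,s=rd(); print(s["time"],y,Bf(s["tcp_pos"]).round(4),(g-b).round(1))
for z in (.0408,.0402,.0396,.039):
    ctrl.movel(W(x,y,z),max_speed=.02); g,s=rd(); print(z,s["tcp_pos"][2].round(4),(g-b).round(1))
    if (g-b)[2]>5: break
ctrl.ungrasp(); g,s=rd(); print(s["time"],g.round(1))
ctrl.movel(W(x,y,.12),max_speed=.1)
ctrl.movel(W(x-.02,y+.10,.25),max_speed=.25)
for n in("scene","side"):
    C=cam(n); i,d=vision.grab_frame(n); cv2.imwrite(f"pics/{n}5.png",cv2.resize(i[130:290,180:380],None,fx=4,fy=3.7))
C=cam("wrist"); i,d=vision.grab_frame("wrist"); cv2.imwrite("pics/wrist5.png",i); print(get_state()["time"])
for t in("weight_c","drum_c"):
  for r in models.masks_of("wrist",t)[:3]:
    P=cloud(C,d,r["mask"]); t2=P[P[:,2]>np.percentile(P[:,2],95)-.008]; b2=np.array([Bf(q) for q in t2]); print(t,r["p"],np.round(r["point"]),"top mid",(b2.min(0)+b2.max(0))/2,np.ptp(b2,axis=0),t2[:,2].max())
E
```

```text
36.625 -0.0535 [-0.07   -0.0522] [-0.6  5.3  1.1]
37.0083 -0.0545 [-0.07   -0.0528] [-0.6  5.6  0.6]
0.0408 0.0412 [-0.7  5.9  1.3]
0.0402 0.0406 [-0.3  5.8  1.8]
0.0396 0.0404 [-1.5  5.3  4.4]
0.039 0.0403 [-2.9  5.   9.2]
39.3083 [ 0.2 -0.1  0. ]
41.225
weight_c 0.83 [302. 251.] top mid [-0.06972454 -0.05100451] [0.02288621 0.0228168 ] 0.06829479562138363
drum_c 0.97 [306. 308.] top mid [-0.06403113 -0.12248778] [0.09491015 0.09014958] 0.05800392900279959
drum_c 0.76 [114.  47.] top mid [-0.26545676  0.18106323] [0.09218431 0.08494447] 0.058389136330661125
drum_c 0.62 [102. 166.] top mid [-0.29970353  0.05831063] [0.09347135 0.09622151] 0.05821435323369303
```

View pics/wrist5.png

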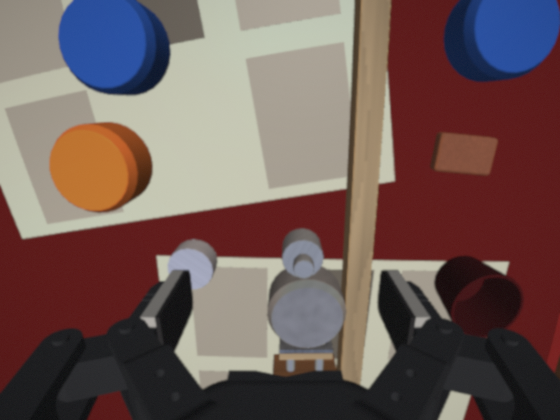

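View pics/scene5.png

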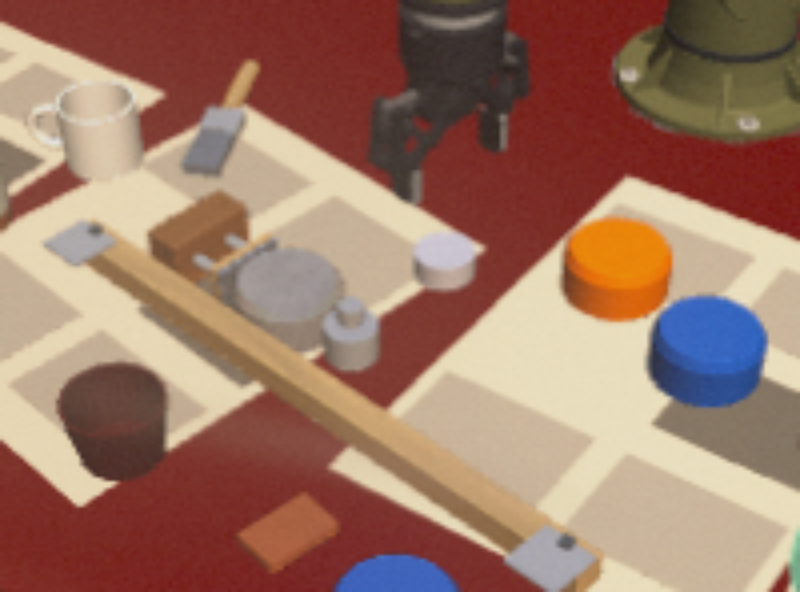

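View pics/side5.png

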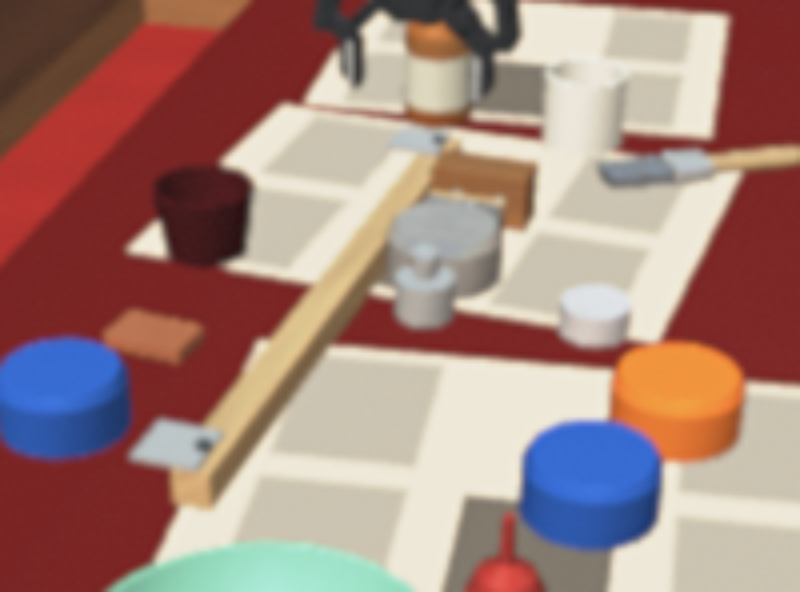

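The base (wrist 306,308) is against the batten and the pad. The weight (302,251) stands upright behind it and touches it, and the tin and the other bystanders have not moved. Handing in.

```bash
python3 -c "
from h import *
print(ticket.close_job(), get_state()['time'])"
```

```text
the job is handed in; nothing more can be done
the job is handed in; nothing more can be done
```

The job is handed in, with both steps done in order and the weight placed. It took about 41 s of the 72 s; no verdict was reported.

- **Against the batten:** I pushed the grey base until it met the batten, at up to about 18 N on the tool. It was still in the +y part.
- **Onto the pad:** I slid it along the batten with a tilted closed-finger push and found the pad by the rise in force. I then pressed it about 5 mm, an estimated 7.5 N on the pad; the tool itself read about 9 N, including sliding friction.
- **Release and weight:** I backed off slowly, lifted the weight by its knob and lowered it about 15 mm behind the base. I crept up until it touched, pressed lightly at about 5 N, set it down and released.

**Last checks:**
- The base is at x ≈ -0.064 m in my measured batten frame, so it is against the batten. The pictures show it standing flat and touching the pad.
- The weight is upright and touching the base. Its x is about -0.070 m, inside the -0.095 m limit.
- The bystanders looked unmoved in the last pictures.

**Not confirmed:**
- The pad force after release was not measured directly. I infer a few newtons from the slow release and the press with the weight.
- The last wrist view put the two centres 72 mm apart. Touching would be 75 mm, and I put the difference down to camera error.

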